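# Make up a roller kit and a bowl kit at the turning bench

### The job

Make up two kits from the stock on the turner's bench. In the tray with the stop rail, lay the two round rollers on their sides, parallel to the rail and in the middle of its length: the thick one against the rail, the thin one against the thick one, and the wedge, lying on its base, pushed sloping side first up against the thin one, so that the row cannot roll apart. In the tray with the post, set the steel collar flat over the post and lay the wooden disc flat in the middle of the empty compartment; leave the square blank and the egg cup where they are.

Things in the scene. Friction and masses are not known exactly. Their poses are not given: they have to be found in the camera images.
- roller_tray: Low plywood tray, 180 (x) by 150 mm (y), fixed; origin at the centre of its underside, z up. Floor 8 mm above the bench. A dark stop rail along y at its +x end: inner face at x +68 mm, top 34 mm above the bench. The other sides have lips, tops 14 mm above the bench. Clear floor x -84 to +68, y -69 to +69 mm. The row runs from the rail towards -x; the rail's middle is y 0.
- bowl_tray: Low plywood tray, 200 (x) by 116 mm (y), fixed; origin at the centre of its underside, z up. Floor 8 mm above the bench; walls 8 mm thick, tops 16 mm above the bench. A divider as high lies across it at x -20 to -12 mm. A dark post, diameter 14 mm, stands at x -56, y 0 mm, top 34 mm above the bench. The empty compartment spans x -12 to +92, y -50 to +50 mm (centre x +40).
- thick_center (a point): Thick round wooden roller lying on its side, diameter 46 mm, length 56 mm, 45 to 95 g; point at its centre, x along its axis (y and z turn with it as it rolls). It rolls freely if pushed sideways; it can be gripped across its flat ends.
- thin_center (a point): Thin round wooden roller lying on its side, diameter 34 mm, length 56 mm, about 36 g; point at its centre, x along its axis (y and z turn with it as it rolls). It rolls freely if pushed sideways; it can be gripped across its flat ends.
- wedge_center (a point): Wooden wedge (chock) on its base, 44 mm long (x), 56 mm wide (y, flat upright faces), 24 mm high, 35 g; point at mid length and width, 12 mm above its base; z up, x from thick end to thin edge. Top level (dark screw head) from x -22 to -10 mm, then slopes to the thin edge (2 mm high) at x +22. Edge first against the thin roller, its point is 30 mm level from the roller's axis.
- disc_center (a point): Pale wooden disc (bowl blank) lying flat, diameter 64 mm, 30 mm thick, 50 to 100 g; point at its centre, z up.
- collar_center (a point): Steel collar (ring) lying flat, outer diameter 48 mm, hole 30 mm, 20 mm high, 130 to 210 g; point at its centre, z up.
- square_center (a point): Square wooden blank lying on its side, 80 by 30 by 30 mm, not part of either kit; point at its centre, x along its length. To be left where it is.
- egg_cup_center (a point): Finished dark wooden egg cup standing upright, 66 mm tall, 48 mm across the rim, foot 40 mm across; point on its axis half-way up. To be left where it is.
Mind the look-alikes: they are no part of the job. Leave any orange look-alike of the part that bears collar_center alone. Leave any pink look-alike of the part that bears thin_center alone.

How it is judged (in metres and radians):
At the end, for the whole second after the job is handed in: At rest: thick roller within 10 mm of the rail, thin one of the thick, wedge edge-first within 7 mm of the thin; all three 20 mm or less off the tray's centre line, 0.2 rad or less askew. Collar flat round the post; disc flat, within 20 mm of its compartment's centre. Blank and cup within 25 mm (x of thick_center in the frame of roller_tray between 0.035 and 0.055 m and y of thick_center in the frame of roller_tray between -0.02 and 0.02 m and z of thick_center in the frame of roller_tray between 0.027 and 0.035 m and y of thin_center in the frame of roller_tray between -0.02 and 0.02 m and z of thin_center in the frame of roller_tray between 0.021 and 0.029 m and horizontal distance between thin_center and thick_center below 0.05 m and x of thin_center in the frame of roller_tray below 0.025 m and y of wedge_center in the frame of roller_tray between -0.02 and 0.02 m and z of wedge_center in the frame of roller_tray between 0.016 and 0.024 m and horizontal distance between wedge_center and thin_center below 0.037 m and x of wedge_center in the frame of roller_tray below -0.008 m and angle between the x axis of each of thick_center, thin_center and the y axis of roller_tray, either way round below 0.2 rad and angle between the y axis of wedge_center and the y axis of roller_tray, either way round below 0.2 rad and angle between wedge_center's own z axis and vertical below 0.15 rad and x of disc_center in the frame of bowl_tray between 0.02 and 0.06 m and y of disc_center in the frame of bowl_tray between -0.02 and 0.02 m and z of disc_center in the frame of bowl_tray between 0.019 and 0.027 m and angle between each of disc_center, collar_center's own z axis and vertical below 0.12 rad and x of collar_center in the frame of bowl_tray between -0.068 and -0.044 m and y of collar_center in the frame of bowl_tray between -0.012 and 0.012 m and z of collar_center in the frame of bowl_tray between 0.014 and 0.022 m and linear speed of each of thick, thin, wedge, disc, collar below 0.02 m/s); the robot touches nothing.
It fails at once if the square blank is shifted more than 25 mm (distance of square_center from where it was at the start of the episode above 0.025 m).
It fails at once if the egg cup is shifted more than 25 mm or tipped over (distance of egg_cup_center from where it was at the start of the episode above 0.025 m or angle between egg_cup_center's own z axis and vertical above 0.6 rad).
It also fails if it takes over 120 s, if anything falls off the work surface, if the arm or the gripper's body presses on something with over 40 N, if the wrist force passes 120 N, or if a joint passes its speed limit or range.

### The arm

A 7-joint arm with a two-finger parallel gripper is mounted at the origin on the work surface. World frame = base frame: x ahead of the robot, y to its left, z up, the work surface at z = 0. Lengths are in mm, angles in degrees, forces in N, time in s.
With the tool pointing down it reaches from about 425 to 1025 mm from the base axis. Payload 9.4 kg.
Tool frame: the origin (TCP) lies at the very end of the fingers, on their centre line; the grasp point (between the pads) lies 19 mm behind it; z points along the fingers, y is the line along which they close (so a half turn about z gives the same grasp; the last joint's range is limited). The gripper opens to 85 mm and grips with 20 to 120 N. Pads are 22 mm wide; open, the fingers measure 114 mm over their backs; the gripper's body (76 mm by 85 mm) begins 54 mm behind the grasp point. The pads swing forward as they close: fully open they stand 13 mm farther back than shut.
Start: joints at [67.913, 34.337, -0.143, 91.639, 0.103, 54.024, -4.572], TCP at [220.329, -690.709, 231.275] pointing down, gripper open.
Joint ranges: [-147.43, 147.43], [-19.82, 112.94], [-74.19, 73.91], [6.32, 146.72], [-59.91, 239.91], [6.04, 106.73], [-150.56, 150.56]. Speed limits (degrees/s): [127.2, 127.2, 172.46, 172.46, 180, 180, 180].

### API

Orientations are given as a 3x3 rotation matrix whose columns are the frame's x, y, z axes.
In Python, from plant import * gives the robot as it stands.
- The arm moves only by the tool carry_out, never from a script. Its argument "plan" is a list of rows, each a list of 2 entries, a list of its own where there are three numbers: the shift along the tool's x, y, z in mm, then the turn, a rotation vector about the tool's x, y, z in degrees. In form: [[[dx, dy, dz], [rx, ry, rz]], ...]. A call has 1 to 12 rows; each row shifts and turns the commanded pose from where the row before left it, along the tool's axes as they then stand; what a row does not reach is not made up. A row lasts 1/12 s, in which the tool goes at most 41.7 mm and 7.16 degrees, less where a joint would pass 70% of its speed; a pose out of reach is approached as far as the arm can. A call is refused whole if a number of a shift passes 41.7 or a number of a turn 7.16, either way. A call with a gripper value outside its range is refused whole. "hand" is the finger opening in mm, from 0 to 85.4, set as the call begins (left out, the last holds). The fingers move at their own pace and stop on an object; "newtons" is the grip in N (left out, the last holds). Time passes only in rows, so rows that do not move let the fingers close. It gives the time, the measured TCP pose, the force, the opening and the grip force at its end, in the units of the state.
- get_state(): the state, without advancing time (a new reading comes with each control period).
- snapshot(name): name is "scene" or "side" or "wrist"; returns the picture (384x512x3 uint8, red, green, blue); there is no depth.
- camera_model(name): a dict with "fx", "fy", "cx", "cy" (pixels), "rvec" (rotation vector, rad) and "tvec" (3), from world to camera coordinates, as OpenCV has them; the wrist camera has in their place "mount" (4x4, takes a point from camera to tool coordinates, whose origin is the TCP and whose axes are the flange's). Camera axes: x right, y down, z forward; pixel columns grow to the right and rows downward; lengths in mm; the calibration is good to about 2 mm. A picture is of the moment at which its call begins: read the wrist's pose just before it. camera_model takes no time and is no camera call.
- finish_job(): hands the job in; it is judged then, once.
The state is a dict: "clock": time; "joint_pos": joint angles; "joint_velocities": joint speeds; "effort": joint torques, N m; "position": TCP position; "tcp_rot": TCP orientation; "force": force on the tool from outside, world axes, zero at the start; "wrist_torque": the same for the moment, N m; "opening": finger opening in mm; "finger_force": force on a finger pad.
Only numpy, scipy, OpenCV 4.12 (cv2) and the standard library are available. Lean on these libraries where they do the work, as an engineer would, in place of code of your own. Each camera call takes 0.05 s, during which the arm holds its last target. There are 200 camera calls.

## Working session

There is one attempt and no reset: what is moved stays moved. The work goes in short steps, Python scripts to look and compute and a tool call to move; the robot and the scene stay as the last step left them, time stands still between calls to the robot, and variables do not carry over. Pictures are saved under pics/ and viewed, at most 14 in all, crops included, and the job is handed in when it is done.

Besides the shell and the picture viewer there is one more tool, called after ">>>" as a command line: name --argument value ..., lists and objects as JSON in quotes. carry_out: Moves the arm, as the interface text tells. Its arguments: {"type":"object","properties":{"plan":{"type":"array"},"hand":{"type":"number"},"newtons":{"type":"number"}},"required":["plan"]}

```bash
mkdir -p pics
python3 - <<'E'
from plant import *
import cv2
for n in ("scene","side"):
    cv2.imwrite(f"pics/{n}0.png",cv2.resize(snapshot(n)[:,:,::-1],(800,600),interpolation=cv2.INTER_CUBIC))
    print(n,camera_model(n))
print(camera_model("wrist")); s=get_state(); print(s["clock"],s["position"],s["tcp_rot"],s["opening"],s["force"])
E
```

```text
scene {'fx': 364.26435071198426, 'fy': 364.26435071198426, 'cx': 254.08641520317246, 'cy': 190.00677649431995, 'rvec': array([ 0.88699767,  2.7081176 , -0.8454857 ]), 'tvec': array([ 467.50005076, -249.85816159, 1035.91447778])}
side {'fx': 354.65603107134103, 'fy': 354.65603107134103, 'cx': 253.57914089766223, 'cy': 192.7496149258829, 'rvec': array([ 0.3431596 , -2.6362097 ,  1.42749234]), 'tvec': array([543.85963132, 139.02816683, 743.08278499])}
{'fx': 339.49805619855715, 'fy': 339.49805619855715, 'cx': 250.2676873115819, 'cy': 189.02648761044597, 'mount': array([[-1.21565734e-03, -9.53640964e-01, -3.00944239e-01,
         7.59289341e+01],
       [ 9.99999257e-01, -1.13149991e-03, -4.53943800e-04,
         5.56686901e-01],
       [ 9.23810221e-05, -3.00944567e-01,  9.53641630e-01,
        -1.42629841e+02],
       [ 0.00000000e+00,  0.00000000e+00,  0.00000000e+00,
         1.00000000e+00]])}
0.1 [ 220.15551182 -690.32445758  230.53316956] [[ 9.52693254e-01  3.03933023e-01 -5.30006063e-04]
 [ 3.03933458e-01 -9.52692458e-01  1.23839986e-03]
 [-1.28542165e-04 -1.34090177e-03 -9.99999093e-01]] 85.6059015643745 [0.16835818 1.01633928 0.51407236]
```

View pics/scene0.png

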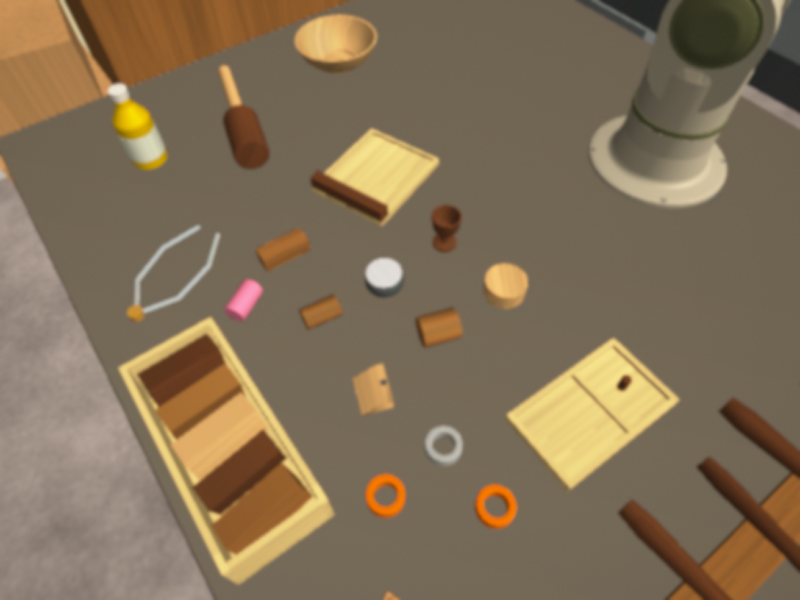

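View pics/side0.png

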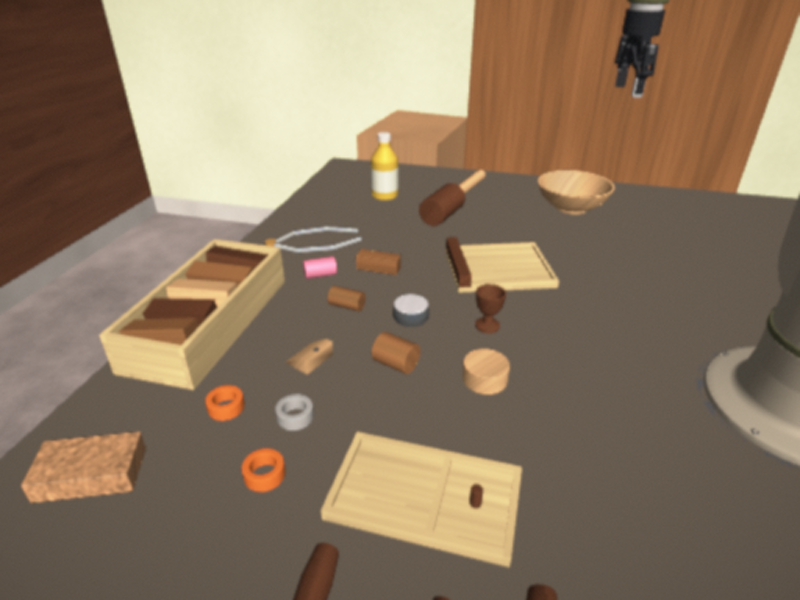

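The scene view (800x600) shows the roller tray near (375,175) with its rail on the lower left. The blank is at (284,249), thin roller (321,311), thick roller (440,327), wedge (374,390), collar (444,445), disc (506,285), cup (445,228) and bowl tray (593,413). The pink and orange parts are look-alikes.

```bash
cat > h.py <<'E'
import numpy as np, cv2
from plant import *
def cam(n,s=None):
    m=camera_model(n)
    if n=="wrist":
        R=np.array(s["tcp_rot"])@m["mount"][:3,:3]; o=np.array(s["position"])+np.array(s["tcp_rot"])@m["mount"][:3,3]
    else:
        Rc=cv2.Rodrigues(m["rvec"])[0]; R=Rc.T; o=-R@m["tvec"]
    return m,R,o
def ray(c,px,z,k=512/800):   # px in viewed picture -> world at height z
    m,R,o=c; u,v=np.array(px)*k+(k-1)/2
    d=R@np.array([(u-m["cx"])/m["fx"],(v-m["cy"])/m["fy"],1]); return o+d*(z-o[2])/d[2]
def proj(c,P,k=512/800):
    m,R,o=c; p=R.T@(np.array(P)-o); return (np.array([m["fx"]*p[0]/p[2]+m["cx"],m["fy"]*p[1]/p[2]+m["cy"]])+.5)/k-.5
E
python3 - <<'E'
from h import *
S=cam("scene");D=cam("side")
L=[("rt a",(373,129),14,None),("rt b",(439,159),14,None),("rt c",(384,222),8,None),("rail e1",(316,175),34,None),("rail e2",(385,211),34,None),
("blank",(284,249),15,(378,262)),("thin",(321,311),17,(346,298)),("thick",(440,327),23,(396,352)),("wedge",(374,390),12,(312,356)),("screw",(383,382),24,(319,349)),
("collar",(444,445),10,(294,412)),("disc",(506,279),30,(486,361)),("cup rim",(446,214),66,(490,294)),("bt1",(614,340),16,None),("bt2",(679,400),16,None),("bt3",(571,487),16,None),("bt4",(508,415),16,None),("post",(626,380),34,(477,488)),("tin",(385,270),30,(411,302))]
for n,p,z,q in L: print(n,ray(S,p,z).round()[:2],ray(D,q,z).round()[:2] if q else "", )
print(S[2],D[2])
E
```

```text
rt a [ 369. -365.] 
rt b [ 321. -225.] 
rt c [ 485. -166.] 
rail e1 [ 529. -304.] 
rail e2 [ 483. -164.] 
blank [ 650. -209.] [ 654. -208.]
thin [665. -71.] [670. -71.]
thick [544.  58.] [548.  57.]
wedge [673.  78.] [669.  84.]
screw [660.  80.] [658.  80.]
collar [644. 194.] [648. 195.]
disc [415.  54.] [419.  53.]
cup rim [427. -78.] [431. -66.]
bt1 [356. 218.] 
bt2 [357. 331.] 
bt3 [554. 328.] 
bt4 [553. 213.] 
post [402. 273.] [402. 273.]
tin [551. -69.] [556. -67.]
[834.5557893  371.80815818 720.67990933] [385.01363672 667.46588925 523.00854803]
```

>>> carry_out --plan '[[[26,-27.3,-6.2],[0,0,0]],[[26,-27.3,-6.2],[0,0,0]],[[26,-27.3,-6.2],[0,0,0]],[[26,-27.3,-6.2],[0,0,0]],[[26,-27.3,-6.2],[0,0,0]],[[26,-27.3,-6.2],[0,0,0]],[[26,-27.3,-6.2],[0,0,0]],[[26,-27.3,-6.2],[0,0,0]]]'

```text
clock: 0.77
position: [352.4, -417.6, 281.0]
tcp_rot: [[0.953, 0.304, -0.0], [0.304, -0.953, 0.0], [-0.0, -0.0, -1.0]]
force: [0.4, -0.6, -0.5]
opening: 85.3
finger_force: 0.0
```

>>> carry_out --plan '[[[26,-27.3,-6.2],[0,0,0]],[[26,-27.3,-6.2],[0,0,0]],[[26,-27.3,-6.2],[0,0,0]],[[26,-27.3,-6.2],[0,0,0]],[[26,-27.3,-6.2],[0,0,0]],[[26,-27.3,-6.2],[0,0,0]],[[26,-27.3,-6.2],[0,0,0]],[[26,-27.3,-6.2],[0,0,0]],[[0,0,0],[0,0,0]],[[0,0,0],[0,0,0]]]'

```text
clock: 1.6
position: [484.7, -146.0, 330.5]
tcp_rot: [[0.951, 0.308, 0.0], [0.308, -0.951, 0.0], [0.0, -0.0, -1.0]]
force: [-1.0, -0.7, 1.1]
opening: 85.2
finger_force: 0.0
```

```bash
cat >> h.py <<'E'
def wpic(f):
    import pickle
    s=get_state(); im=snapshot("wrist"); cv2.imwrite(f"pics/{f}.png",cv2.resize(im[:,:,::-1],(800,600),interpolation=cv2.INTER_CUBIC))
    pickle.dump(s,open(f"{f}.pkl","wb")); print(s["clock"],np.round(s["position"],1),"yaw",yaw(s),"open",s["opening"])
def yaw(s): R=s["tcp_rot"]; return round(float(np.degrees(np.arctan2(R[1][0],R[0][0]))),2)
def wc(f):
    import pickle; return cam("wrist",pickle.load(open(f"{f}.pkl","rb")))
def go(*t):  # remaining shift in tool axes to a world target
    s=get_state(); print("tool d",(np.array(s["tcp_rot"]).T@(np.array(t)-s["position"])).round(1))
def seg(a,b): d=(b-a); return ((a+b)/2).round(1)[:2],"dir",round(float(np.degrees(np.arctan2(d[1],d[0]))),1),"len",round(float(np.hypot(d[0],d[1])),1)
E
python3 -c "
from h import *
wpic('w1')"
```

```text
1.6 [ 484.7 -146.   330.5] yaw 17.96 open 85.23655788730564
```

View pics/w1.png

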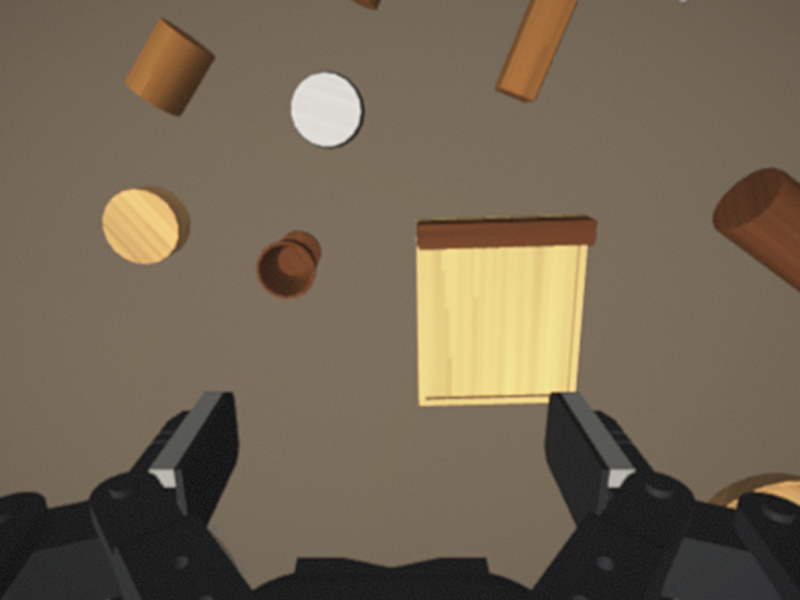

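Run:
```python
from h import *
c=wc("w1")
r=lambda p,z:ray(c,p,z)
print("rail inner",seg(r((418,249),34),r((595,245),34)))
print("lip bottom",seg(r((420,405),14),r((577,402),14)))
print("lip L",seg(r((420,405),14),r((417,249),14)),"lip R",seg(r((577,402),14),r((587,246),14)))
print("disc",r((141,226),30)[:2],"cup",r((286,269),66)[:2])
# thick: silhouette axis at z=23 : ends
print("thick",seg(r((188,42),23),r((152,91),23)), "top corners",[r(p,23).round()[:2] for p in((162,19),(214,57),(178,115),(126,83))])
```

```text
rail inner (array([ 496.1, -244.7]), 'dir', -70.8, 'len', 149.1)
lip bottom (array([ 346.9, -300. ]), 'dir', -70.9, 'len', 152.1)
lip L (array([ 394.7, -202. ]), 'dir', 19.8, 'len', 154.6) lip R (array([ 443.9, -344.7]), 'dir', 20.6, 'len', 154.1)
disc [417.88986901  53.36927506] cup [430.3686549  -76.22631523]
thick (array([547.6,  56.3]), 'dir', 155.2, 'len', 48.2) top corners [array([579.,  68.]), array([565.,  25.]), array([514.,  43.]), array([525.,  87.])]
```

The wrist view shows the tray with its rail on top (rail y≈247), the cup at (286,269), the disc at (141,226), the thick roller at (170,67) and the blank at (540,40). All of it matches the scene estimates. Next I'm turning and moving over the thick roller.

>>> carry_out --plan '[[[0,0,0],[0,0,-6.56]],[[0,0,0],[0,0,-6.56]],[[0,0,0],[0,0,-6.56]],[[0,0,0],[0,0,-6.56]],[[0,0,0],[0,0,-6.56]],[[0,0,0],[0,0,-6.56]],[[0,0,0],[0,0,-6.56]],[[0,0,0],[0,0,-6.56]]]'

```text
clock: 2.32
position: [482.9, -150.0, 330.0]
tcp_rot: [[0.337, 0.942, -0.001], [0.942, -0.337, -0.0], [-0.001, -0.001, -1.0]]
force: [0.4, -0.6, -0.2]
opening: 85.4
finger_force: 0.0
```

>>> carry_out --plan '[[[30,-1.3,11.5],[0,0,0]],[[30,-1.3,11.5],[0,0,0]],[[30,-1.3,11.5],[0,0,0]],[[30,-1.3,11.5],[0,0,0]],[[30,-1.3,11.5],[0,0,0]],[[30,-1.3,11.5],[0,0,0]],[[30,-1.3,11.5],[0,0,0]],[[0,0,0],[0,0,0]],[[0,0,0],[0,0,0]]]'

```text
clock: 3.07
position: [546.2, 52.5, 248.7]
tcp_rot: [[0.338, 0.941, -0.002], [0.941, -0.338, -0.0], [-0.001, -0.002, -1.0]]
force: [-0.2, -1.0, 0.4]
opening: 85.4
finger_force: 0.0
```

```bash
python3 -c "
from h import *
wpic('w2')"
```

```text
3.0667 [546.2  52.5 248.7] yaw 70.24 open 85.36236015298839
```

View pics/w2.png

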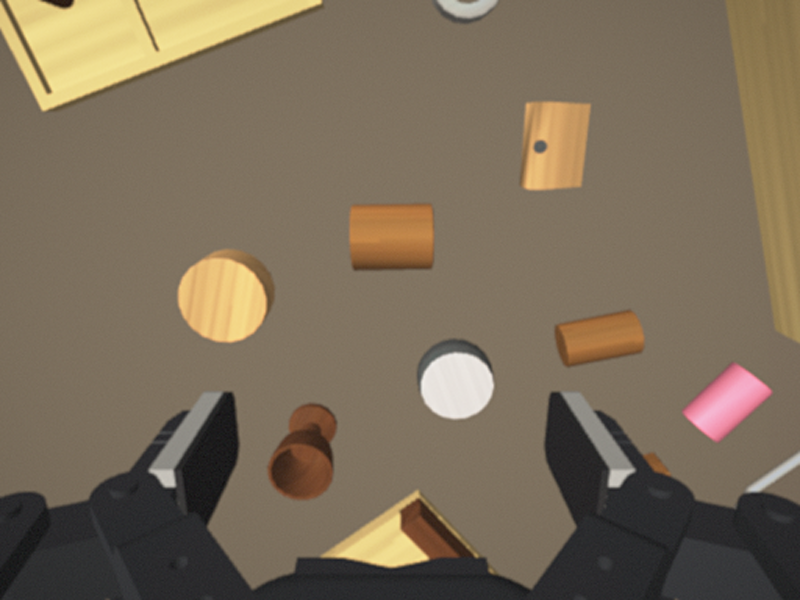

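This view shows the thick roller (391,237) square to the tool and the wedge (555,146) with its screw at (540,147). The thin roller is at (600,338), the tin at (457,385) and the disc top at (225,300).

Run:
```python
from h import *
c=wc("w2"); r=lambda x,y,z:ray(c,(x,y),z)
print("thick",seg((r(350,206,23)+r(351,269,23))/2,(r(433,205,23)+r(433,268,23))/2))
print("thin",seg((r(556,325,17)+r(569,365,17))/2,(r(633,312,17)+r(642,345,17))/2))
print("wedge screw",r(540,147,24)[:2],"thin edge",seg(r(590,103,2),r(582,188,2)),"thick edge top",seg(r(526,101,24),r(522,188,24)))
print("disc",r(224,300,30)[:2])
go(546,56,110)
```

```text
thick (array([546.2,  54.9]), 'dir', -19.1, 'len', 58.1)
thin (array([668.3, -71.5]), 'dir', -6.0, 'len', 56.8)
wedge screw [660.02008263  79.20992959] thin edge (array([695.9,  65.9]), 'dir', -109.1, 'len', 57.8) thick edge top (array([650.2,  83.7]), 'dir', -108.2, 'len', 55.8)
disc [418.18292997  54.28845971]
tool d [  4.7  -1.7 139.2]
```

>>> carry_out --plan '[[[2.5,-0.5,22],[0,0,0]],[[0,0,22],[0,0,0]],[[0,0,22],[0,0,0]],[[0,0,22],[0,0,0]],[[0,0,22],[0,0,0]],[[0,0,22],[0,0,0]],[[0,0,22],[0,0,0]],[[0,0,22],[0,0,0]],[[0,0,22],[0,0,0]],[[0,0,22],[0,0,0]],[[0,0,14],[0,0,0]],[[0,0,8],[0,0,0]]]'

```text
clock: 4.12
position: [546.4, 52.3, 6.7]
tcp_rot: [[0.342, 0.94, -0.002], [0.94, -0.342, -0.002], [-0.002, -0.001, -1.0]]
force: [0.9, -0.2, 0.1]
opening: 85.7
finger_force: 0.0
```

>>> carry_out --plan '[[[0,0,0],[0,0,0]],[[0,0,0],[0,0,0]],[[0,0,0],[0,0,0]],[[0,0,0],[0,0,0]],[[0,0,0],[0,0,0]],[[0,0,0],[0,0,0]],[[0,0,0],[0,0,0]],[[0,0,0],[0,0,0]]]' --hand 40 --newtons 40

```text
clock: 4.78
position: [547.5, 54.7, 9.0]
tcp_rot: [[0.339, 0.941, 0.002], [0.941, -0.339, -0.0], [0.0, 0.002, -1.0]]
force: [-0.5, -0.7, 8.4]
opening: 55.4
finger_force: 42.8
```

>>> carry_out --plan '[[[0,0,-10],[0,0,0]],[[0,0,-22],[0,0,0]],[[0,0,-28],[0,0,0]],[[0,0,-28],[0,0,0]],[[0,0,-28],[0,0,0]],[[0,0,-22],[0,0,0]],[[0,0,-10],[0,0,0]]]'

```text
clock: 5.37
position: [547.8, 55.2, 159.6]
tcp_rot: [[0.339, 0.941, 0.004], [0.941, -0.339, 0.001], [0.002, 0.004, -1.0]]
force: [-0.2, 0.3, -1.0]
opening: 55.5
finger_force: 42.5
```

>>> carry_out --plan '[[[-14,1.7,0],[0,0,0]],[[-30,3.5,0],[0,0,0]],[[-30,3.5,0],[0,0,0]],[[-30,3.5,0],[0,0,0]],[[-30,3.5,0],[0,0,0]],[[-30,3.5,0],[0,0,0]],[[-30,3.5,0],[0,0,0]],[[-30,3.5,0],[0,0,0]],[[-30,3.5,0],[0,0,0]],[[-30,3.5,0],[0,0,0]],[[-30,3.5,0],[0,0,0]]]'

```text
clock: 6.28
position: [474.0, -254.1, 155.8]
tcp_rot: [[0.339, 0.941, -0.001], [0.941, -0.339, 0.0], [-0.0, -0.001, -1.0]]
force: [1.9, 0.2, -0.3]
opening: 55.6
finger_force: 42.5
```

>>> carry_out --plan '[[[0,0,0],[0,0,6.34]],[[0,0,0],[0,0,6.34]],[[0,0,0],[0,0,6.34]],[[0,0,0],[0,0,6.34]],[[0,0,0],[0,0,6.34]],[[0,0,0],[0,0,6.34]],[[0,0,0],[0,0,6.34]],[[0,0,0],[0,0,6.34]],[[0,0,0],[0,0,0]],[[0,0,0],[0,0,0]]]'

```text
clock: 7.12
position: [474.8, -252.5, 155.8]
tcp_rot: [[0.942, 0.337, -0.001], [0.337, -0.942, -0.0], [-0.001, -0.0, -1.0]]
force: [0.5, 1.3, -1.4]
opening: 55.6
finger_force: 42.5
```

```bash
python3 -c "
from h import *
wpic('w3');go(475,-253.3,19)"
```

```text
7.1167 [ 474.8 -252.5  155.8] yaw 19.68 open 55.6449994948802
tool d [ -0.    0.8 136.8]
```

View pics/w3.png

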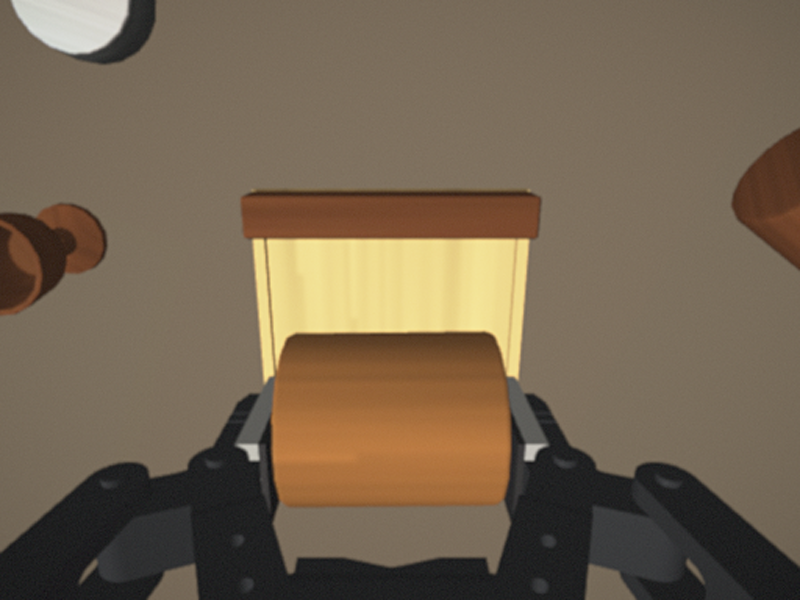

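Run:
```python
from h import *
c=wc("w3"); s=get_state(); R=np.array(s["tcp_rot"]);p=np.array(s["position"])
print("rail",seg(ray(c,(243,238),34),ray(c,(540,238),34)))
P=lambda t:proj(c,p+R@np.array(t)).round()
import itertools
# roller silhouette rows if centre at tool x=dx, TCP-14 above
for dx in(-4,0,4):
    a=np.radians(np.arange(0,360,5)); v=[P((dx+23*np.cos(t),0,-14+23*np.sin(t)))[1] for t in a]; print(dx,min(v),max(v))
```

```text
rail (array([ 496.6, -245.2]), 'dir', -70.4, 'len', 150.1)
-4 348.0 522.0
0 334.0 509.0
4 321.0 496.0
```

>>> carry_out --plan '[[[-2.5,0,10],[0,0,0]],[[0,0,20],[0,0,0]],[[0,0,20],[0,0,0]],[[0,0,20],[0,0,0]],[[0,0,20],[0,0,0]],[[0,0,20],[0,0,0]],[[0,0,12],[0,0,0]],[[0,0,6],[0,0,0]],[[0,0,4],[0,0,0]],[[0,0,3],[0,0,0]],[[0,0,1],[0,0,0]],[[0,0,0],[0,0,0]]]'

```text
clock: 8.17
position: [472.8, -253.8, 20.4]
tcp_rot: [[0.943, 0.333, 0.001], [0.333, -0.943, -0.0], [0.001, 0.0, -1.0]]
force: [0.4, 0.5, -0.7]
opening: 55.4
finger_force: 42.5
```

>>> carry_out --plan '[[[0,0,1.5],[0,0,0]],[[0,0,1.5],[0,0,0]],[[0,0,0],[0,0,0]]]'

```text
clock: 8.42
position: [472.7, -253.7, 17.1]
tcp_rot: [[0.943, 0.333, 0.0], [0.333, -0.943, -0.0], [0.0, 0.0, -1.0]]
force: [0.3, 0.8, 0.1]
opening: 55.7
finger_force: 42.5
```

>>> carry_out --plan '[[[0,0,0],[0,0,0]],[[0,0,0],[0,0,0]],[[0,0,0],[0,0,0]],[[0,0,0],[0,0,0]],[[0,0,0],[0,0,0]],[[0,0,0],[0,0,0]]]' --hand 70

```text
clock: 8.92
position: [472.6, -253.7, 17.0]
tcp_rot: [[0.943, 0.333, -0.0], [0.333, -0.943, -0.0], [-0.0, 0.0, -1.0]]
force: [-0.1, -0.2, 0.2]
opening: 69.8
finger_force: 0.0
```

>>> carry_out --plan '[[[0,0,-8],[0,0,0]],[[0,0,-16],[0,0,0]],[[0,0,-26],[0,0,0]],[[0,0,-26],[0,0,0]],[[0,0,-26],[0,0,0]],[[0,0,-26],[0,0,0]],[[0,0,-16],[0,0,0]],[[0,0,0],[0,0,0]],[[0,0,0],[0,0,0]]]'

```text
clock: 9.67
position: [472.9, -253.9, 162.3]
tcp_rot: [[0.943, 0.333, 0.002], [0.333, -0.943, -0.001], [0.002, 0.002, -1.0]]
force: [-0.3, 0.3, 0.5]
opening: 70.2
finger_force: 0.0
```

Run:
```python
from h import *
wpic('w4'); c=wc('w4')
t=np.radians(19.5);ex=np.array([np.cos(t),np.sin(t),0]);ey=np.array([-np.sin(t),np.cos(t),0])
p0=np.array([496.4,-245,31])-23*ex
im=cv2.imread("pics/w4.png")
for y in(-28,28):
  for a in range(0,360,10):
    q=p0+y*ey+23*np.cos(np.radians(a))*ex+[0,0,23*np.sin(np.radians(a))]; cv2.circle(im,tuple(int(v) for v in proj(c,q).round()),1,(255,0,0),-1)
cv2.imwrite("pics/w4o.png",im); s=get_state(); print(s["joint_pos"])
```

```text
9.6667 [ 472.9 -253.9  162.3] yaw 19.44 open 70.22826970794374
[ 26.67490553  27.11282885  -6.28564148 119.96121915   5.24846206
  33.14288351 -53.87232728]
```

View pics/w4o.png

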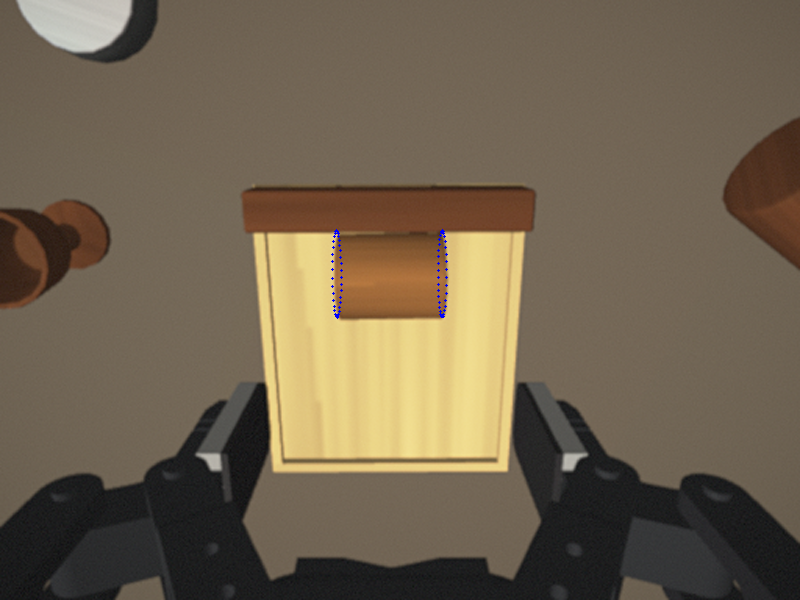

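The thick roller sits square in the tray, with its outline (338–443, 232–318) about 2 mm from the rail. The thin roller is next.

>>> carry_out --plan '[[[15,-6.7,0],[0,0,0]],[[30.6,-13.4,0],[0,0,0]],[[30.6,-13.4,0],[0,0,0]],[[30.6,-13.4,0],[0,0,0]],[[30.6,-13.4,0],[0,0,0]],[[30.6,-13.4,0],[0,0,0]],[[30.6,-13.4,0],[0,0,0]],[[30.6,-13.4,0],[0,0,0]],[[15.6,-6.7,0],[0,0,0]]]' --hand 85

```text
clock: 10.47
position: [669.7, -66.5, 159.2]
tcp_rot: [[0.942, 0.337, -0.001], [0.337, -0.942, 0.002], [-0.0, -0.002, -1.0]]
force: [-0.1, 0.5, 0.1]
opening: 85.0
finger_force: 0.0
```

>>> carry_out --plan '[[[0,0,0],[0,0,-6.46]],[[0,0,0],[0,0,-6.46]],[[0,0,0],[0,0,-6.46]],[[0,0,0],[0,0,-6.46]],[[0,0,0],[0,0,-6.46]],[[0,0,0],[0,0,-6.46]],[[0,0,0],[0,0,-6.46]],[[0,0,0],[0,0,-6.46]],[[0,0,0],[0,0,-6.46]],[[0,0,0],[0,0,-6.46]],[[0,0,0],[0,0,0]],[[0,0,0],[0,0,0]]]'

```text
clock: 11.47
position: [667.0, -71.2, 159.5]
tcp_rot: [[0.107, 0.994, -0.002], [0.994, -0.107, 0.001], [0.0, -0.002, -1.0]]
force: [-0.2, -0.5, 0.5]
opening: 84.8
finger_force: 0.0
```

Run:
```python
from h import *
wpic('w5'); c=wc('w5'); go(668.3,-71.5,11)
im=cv2.imread("pics/w5.png")
t=np.radians(84);ex=np.array([np.cos(t),np.sin(t),0]);ey=np.array([np.sin(t),-np.cos(t),0]);p0=np.array([668.3,-71.5,17])
for y in(-28,28):
  for a in range(0,360,10):
    q=p0+y*ey+17*np.cos(np.radians(a))*ex+[0,0,17*np.sin(np.radians(a))]; cv2.circle(im,tuple(int(v) for v in proj(c,q).round()),1,(255,0,0),-1)
cv2.imwrite("pics/w5o.png",im)
```

```text
11.4667 [667.  -71.2 159.5] yaw 83.85 open 84.8250347750726
tool d [ -0.3   1.4 148.8]
```

View pics/w5o.png

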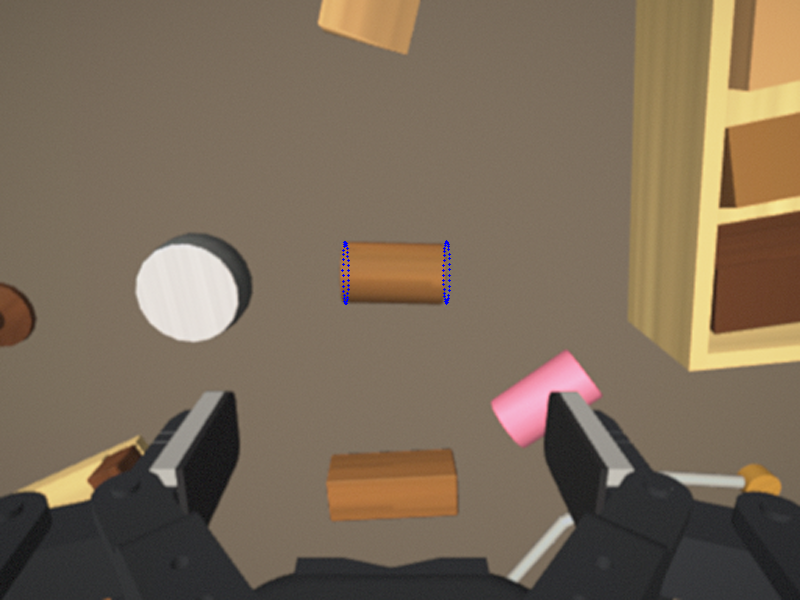

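The overlay fits the thin roller (345–448, 242–304) to about 1 mm. Descending to grip it.

>>> carry_out --plan '[[[0,1,10],[0,0,0]],[[0,0,22],[0,0,0]],[[0,0,22],[0,0,0]],[[0,0,22],[0,0,0]],[[0,0,22],[0,0,0]],[[0,0,22],[0,0,0]],[[0,0,15],[0,0,0]],[[0,0,9],[0,0,0]],[[0,0,4],[0,0,0]],[[0,0,0],[0,0,0]]]'

```text
clock: 12.35
position: [668.3, -70.9, 11.9]
tcp_rot: [[0.104, 0.995, -0.001], [0.995, -0.104, -0.0], [-0.0, -0.001, -1.0]]
force: [0.4, -0.8, 0.1]
opening: 85.0
finger_force: 0.0
```

>>> carry_out --plan '[[[0,0,0],[0,0,0]],[[0,0,0],[0,0,0]],[[0,0,0],[0,0,0]],[[0,0,0],[0,0,0]],[[0,0,0],[0,0,0]],[[0,0,0],[0,0,0]],[[0,0,0],[0,0,0]],[[0,0,0],[0,0,0]]]' --hand 40

```text
clock: 13.02
position: [669.5, -71.2, 14.3]
tcp_rot: [[0.104, 0.995, 0.002], [0.995, -0.104, -0.0], [0.0, 0.002, -1.0]]
force: [-0.6, -0.1, 6.3]
opening: 55.2
finger_force: 42.7
```

>>> carry_out --plan '[[[0,0,-10],[0,0,0]],[[0,0,-22],[0,0,0]],[[0,0,-28],[0,0,0]],[[0,0,-28],[0,0,0]],[[0,0,-28],[0,0,0]],[[0,0,-22],[0,0,0]],[[0,0,-10],[0,0,0]]]'

```text
clock: 13.6
position: [669.9, -71.2, 165.1]
tcp_rot: [[0.104, 0.995, 0.005], [0.995, -0.104, -0.0], [0.0, 0.005, -1.0]]
force: [0.1, -0.4, -0.4]
opening: 55.1
finger_force: 42.5
```

>>> carry_out --plan '[[[0,0,0],[0,0,6.44]],[[0,0,0],[0,0,6.44]],[[0,0,0],[0,0,6.44]],[[0,0,0],[0,0,6.44]],[[0,0,0],[0,0,6.44]],[[0,0,0],[0,0,6.44]],[[0,0,0],[0,0,6.44]],[[0,0,0],[0,0,6.44]],[[0,0,0],[0,0,6.44]],[[0,0,0],[0,0,6.44]],[[0,0,0],[0,0,0]]]'

```text
clock: 14.52
position: [668.3, -70.8, 160.6]
tcp_rot: [[0.943, 0.332, -0.001], [0.332, -0.943, -0.0], [-0.001, -0.0, -1.0]]
force: [-0.1, -0.2, -0.8]
opening: 55.1
finger_force: 42.4
```

>>> carry_out --plan '[[[-14.2,5.4,0],[0,0,0]],[[-28.5,10.8,0],[0,0,0]],[[-28.5,10.8,0],[0,0,0]],[[-28.5,10.8,0],[0,0,0]],[[-28.5,10.8,0],[0,0,0]],[[-28.5,10.8,0],[0,0,0]],[[-28.5,10.8,0],[0,0,0]],[[-28.5,10.8,0],[0,0,0]],[[-28.5,10.8,0],[0,0,0]],[[-28.5,10.8,0],[0,0,0]],[[-14.2,5.4,0],[0,0,0]],[[0,0,0],[0,0,0]]]'

```text
clock: 15.52
position: [432.1, -271.7, 161.0]
tcp_rot: [[0.942, 0.334, -0.003], [0.334, -0.942, -0.001], [-0.003, -0.0, -1.0]]
force: [0.4, -0.2, -0.3]
opening: 55.1
finger_force: 42.4
```

Run:
```python
from h import *
s=get_state(); print(s["position"],yaw(s)); go(435,-267.1,23)
```

```text
[ 432.05580686 -271.67522177  160.95334932] 19.54
tool d [  4.7  -3.3 137.9]
```

>>> carry_out --plan '[[[3,-2.5,10],[0,0,0]],[[0,0,20],[0,0,0]],[[0,0,20],[0,0,0]],[[0,0,20],[0,0,0]],[[0,0,15],[0,0,0]],[[0,0,5],[0,0,0]],[[0,0,0],[0,0,0]],[[0,0,0],[0,0,0]]]'

```text
clock: 16.18
position: [439.1, -264.6, 70.8]
tcp_rot: [[0.941, 0.338, -0.0], [0.338, -0.941, 0.001], [-0.0, -0.001, -1.0]]
force: [0.5, 0.8, -0.0]
opening: 55.5
finger_force: 42.4
```

Run:
```python
from h import *
s=get_state(); print(s["position"],yaw(s)); go(435,-267.1,22.5)
```

```text
[ 439.14836142 -264.56177806   70.80465617] 19.77
tool d [-4.8  1.  48.3]
```

>>> carry_out --plan '[[[-4.8,1,5],[0,0,0]],[[0,0,10],[0,0,0]],[[0,0,10],[0,0,0]],[[0,0,7],[0,0,0]],[[0,0,0],[0,0,0]],[[0,0,0],[0,0,0]]]'

```text
clock: 16.68
position: [434.2, -267.6, 38.3]
tcp_rot: [[0.942, 0.336, -0.001], [0.336, -0.942, 0.001], [-0.001, -0.001, -1.0]]
force: [0.4, 1.0, -0.0]
opening: 55.1
finger_force: 42.4
```

Run:
```python
from h import *
s=get_state(); print(s["position"],yaw(s),s["force"]); go(435,-267.1,22.5)
```

```text
[ 434.23412064 -267.64305671   38.31649178] 19.66 [ 0.37541969  0.99810493 -0.00521845]
tool d [ 0.9 -0.2 15.8]
```

Good. Lower, release, lift, then go towards the wedge.

>>> carry_out --plan '[[[0,0,6],[0,0,0]],[[0,0,5],[0,0,0]],[[0,0,3],[0,0,0]],[[0,0,2],[0,0,0]],[[0,0,0],[0,0,0]],[[0,0,0],[0,0,0]]]'

```text
clock: 17.18
position: [434.5, -267.8, 22.9]
tcp_rot: [[0.942, 0.336, -0.0], [0.336, -0.942, 0.0], [-0.0, -0.0, -1.0]]
force: [-0.4, 1.0, -0.5]
opening: 55.1
finger_force: 42.4
```

>>> carry_out --plan '[[[0,0,0],[0,0,0]],[[0,0,0],[0,0,0]],[[0,0,0],[0,0,0]],[[0,0,0],[0,0,0]],[[0,0,0],[0,0,0]],[[0,0,0],[0,0,0]]]' --hand 70

```text
clock: 17.68
position: [434.6, -267.9, 23.0]
tcp_rot: [[0.942, 0.336, 0.0], [0.336, -0.942, -0.0], [0.0, 0.0, -1.0]]
force: [0.2, -0.1, -0.2]
opening: 70.1
finger_force: 0.0
```

>>> carry_out --plan '[[[0,0,-6],[0,0,0]],[[0,0,-14],[0,0,0]],[[0,0,-26],[0,0,0]],[[0,0,-26],[0,0,0]],[[0,0,-26],[0,0,0]],[[0,0,-26],[0,0,0]],[[0,0,-20],[0,0,0]],[[0,0,0],[0,0,0]],[[0,0,0],[0,0,0]]]'

```text
clock: 18.43
position: [434.9, -268.2, 168.4]
tcp_rot: [[0.942, 0.336, 0.002], [0.336, -0.942, -0.001], [0.002, 0.002, -1.0]]
force: [-0.1, 0.2, -0.9]
opening: 70.0
finger_force: 0.0
```

Run:
```python
from h import *
wpic('w6'); c=wc('w6')
t=np.radians(19.5);ex=np.array([np.cos(t),np.sin(t),0]);ey=np.array([-np.sin(t),np.cos(t),0])
im=cv2.imread("pics/w6.png")
for p0,r in((np.array([473.6,-253.4,31]),23),(np.array([435,-267.1,25]),17)):
 for y in(-28,28):
  for a in range(0,360,10):
    q=p0+y*ey+r*np.cos(np.radians(a))*ex+[0,0,r*np.sin(np.radians(a))]; cv2.circle(im,tuple(int(v) for v in proj(c,q).round()),1,(255,0,0),-1)
cv2.imwrite("pics/w6o.png",im)
```

```text
18.4333 [ 434.9 -268.2  168.4] yaw 19.64 open 69.99095703256484
```

View pics/w6o.png

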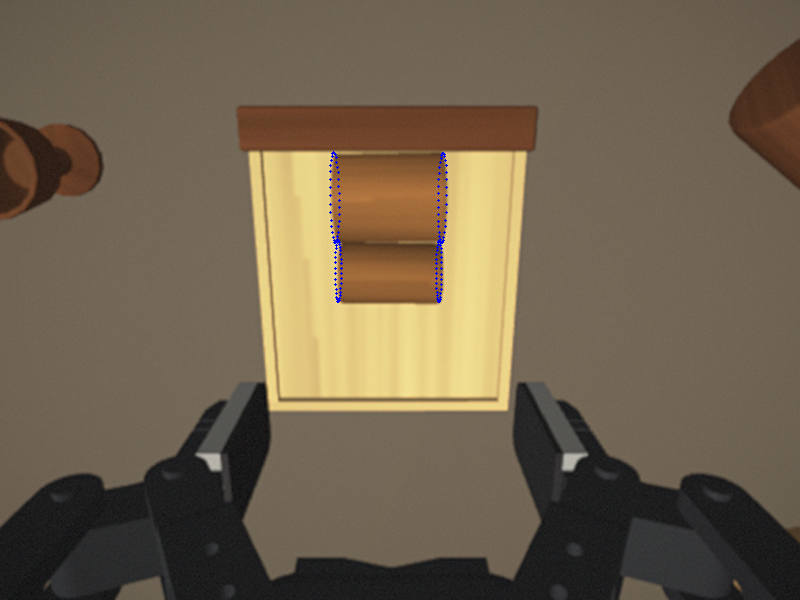

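The outlines show both rollers square, in the middle and nearly touching. Now going for the wedge with tool yaw -19°.

>>> carry_out --plan '[[[28.3,-20.2,0],[0,0,0]],[[28.3,-20.2,0],[0,0,0]],[[28.3,-20.2,0],[0,0,0]],[[28.3,-20.2,0],[0,0,0]],[[28.3,-20.2,0],[0,0,0]],[[28.3,-20.2,0],[0,0,0]],[[28.3,-20.2,0],[0,0,0]],[[28.3,-20.2,0],[0,0,0]],[[28.3,-20.2,0],[0,0,0]],[[28.3,-20.2,0],[0,0,0]],[[28.3,-20.2,0],[0,0,0]],[[28.3,-20.2,0],[0,0,0]]]' --hand 85

```text
clock: 19.48
position: [672.8, 76.2, 165.1]
tcp_rot: [[0.942, 0.337, -0.003], [0.337, -0.942, -0.001], [-0.003, -0.0, -1.0]]
force: [0.7, -0.8, -0.4]
opening: 84.8
finger_force: 0.0
```

>>> carry_out --plan '[[[0,0,0],[0,0,6.44]],[[0,0,0],[0,0,6.44]],[[0,0,0],[0,0,6.44]],[[0,0,0],[0,0,6.44]],[[0,0,0],[0,0,6.44]],[[0,0,0],[0,0,6.44]],[[0,0,0],[0,0,0]],[[0,0,0],[0,0,0]],[[0,0,0],[0,0,0]]]'

```text
clock: 20.23
position: [672.4, 74.7, 166.0]
tcp_rot: [[0.947, -0.322, -0.001], [-0.322, -0.947, -0.0], [-0.001, 0.001, -1.0]]
force: [0.9, 0.2, -1.2]
opening: 85.2
finger_force: 0.0
```

Run:
```python
from h import *
wpic('w7'); c=wc('w7'); go(673,74.8,9)
im=cv2.imread("pics/w7.png")
t=np.radians(-19);ex=np.array([np.cos(t),np.sin(t),0]);ey=np.array([np.sin(t),-np.cos(t),0])
for x,y,z in((-22,-28,24),(-22,28,24),(-10,-28,24),(-10,28,24),(22,-28,2),(22,28,2),(-16,0,24)):
    q=np.array([673,74.8,0])+x*ex+y*ey+[0,0,z]; cv2.circle(im,tuple(int(v) for v in proj(c,q).round()),3,(255,0,0),-1)
cv2.imwrite("pics/w7o.png",im); print(get_state()["joint_pos"])
```

```text
20.2333 [672.4  74.7 166. ] yaw -18.76 open 85.1666560706392
tool d [  0.5  -0.4 157.2]
[ -14.87748067   35.05680835    5.84344323  101.87365566   -4.87861102
   43.37656457 -115.34285242]
```

View pics/w7o.png

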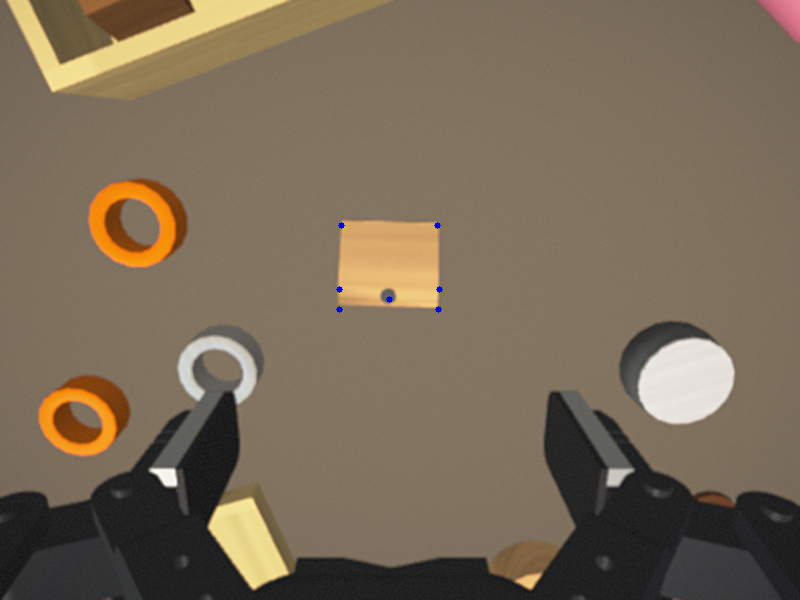

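The overlay is within 2 mm: the wedge spans 340–440 by 220–308, lying 1.5 mm farther along tool x. The collar top is at (219,371).

>>> carry_out --plan '[[[1.5,-0.3,10],[0,0,0]],[[0,0,22],[0,0,0]],[[0,0,22],[0,0,0]],[[0,0,22],[0,0,0]],[[0,0,22],[0,0,0]],[[0,0,22],[0,0,0]],[[0,0,20],[0,0,0]],[[0,0,12],[0,0,0]],[[0,0,6],[0,0,0]],[[0,0,1],[0,0,0]],[[0,0,0],[0,0,0]]]'

```text
clock: 21.2
position: [674.5, 74.3, 8.0]
tcp_rot: [[0.946, -0.325, 0.0], [-0.325, -0.946, 0.0], [0.0, -0.0, -1.0]]
force: [-0.6, 0.5, 0.3]
opening: 85.1
finger_force: 0.0
```

>>> carry_out --plan '[[[0,0,0],[0,0,0]],[[0,0,0],[0,0,0]],[[0,0,0],[0,0,0]],[[0,0,0],[0,0,0]],[[0,0,0],[0,0,0]],[[0,0,0],[0,0,0]],[[0,0,0],[0,0,0]],[[0,0,0],[0,0,0]]]' --hand 40

```text
clock: 21.87
position: [675.0, 74.5, 9.5]
tcp_rot: [[0.946, -0.325, 0.002], [-0.325, -0.946, 0.0], [0.002, -0.001, -1.0]]
force: [-0.9, -0.0, 5.3]
opening: 54.6
finger_force: 41.6
```

>>> carry_out --plan '[[[0,0,-10],[0,0,0]],[[0,0,-22],[0,0,0]],[[0,0,-28],[0,0,0]],[[0,0,-28],[0,0,0]],[[0,0,-28],[0,0,0]],[[0,0,-22],[0,0,0]],[[0,0,-10],[0,0,0]]]'

```text
clock: 22.45
position: [675.8, 74.5, 160.5]
tcp_rot: [[0.946, -0.325, 0.005], [-0.325, -0.946, 0.001], [0.005, -0.003, -1.0]]
force: [-0.0, -0.9, -0.0]
opening: 54.1
finger_force: 42.5
```

>>> carry_out --plan '[[[0,0,0],[0,0,-6.4]],[[0,0,0],[0,0,-6.4]],[[0,0,0],[0,0,-6.4]],[[0,0,0],[0,0,-6.4]],[[0,0,0],[0,0,-6.4]],[[0,0,0],[0,0,-6.4]],[[0,0,0],[0,0,0]]]'

```text
clock: 23.03
position: [674.1, 74.1, 155.9]
tcp_rot: [[0.942, 0.337, -0.0], [0.337, -0.942, 0.0], [-0.0, -0.0, -1.0]]
force: [-0.0, -0.3, 0.2]
opening: 54.7
finger_force: 42.5
```

Run:
```python
from h import *
print("collar",ray(wc('w7'),(219,371),20)[:2], "outer bottom?",ray(wc('w7'),(233,360),0)[:2])
go(390,-283,150)
```

```text
collar [646.25070849 191.83152493] outer bottom? [643.59541224 190.08260022]
tool d [-387.7  240.6    6. ]
```

>>> carry_out --plan '[[[-31.5,20,0],[0,0,0]],[[-31.5,20,0],[0,0,0]],[[-31.5,20,0],[0,0,0]],[[-31.5,20,0],[0,0,0]],[[-31.5,20,0],[0,0,0]],[[-31.5,20,0],[0,0,0]],[[-31.5,20,0],[0,0,0]],[[-31.5,20,0],[0,0,0]],[[-31.5,20,0],[0,0,0]],[[-31.5,20,0],[0,0,0]],[[-31.5,20,0],[0,0,0]],[[-31.5,20,0],[0,0,0]]]'

```text
clock: 24.03
position: [396.3, -278.7, 156.1]
tcp_rot: [[0.944, 0.329, 0.0], [0.329, -0.944, -0.0], [0.0, 0.0, -1.0]]
force: [0.7, -0.4, -1.0]
opening: 54.4
finger_force: 42.5
```

>>> carry_out --plan '[[[0,0,15],[0,0,0]],[[0,0,25],[0,0,0]],[[0,0,25],[0,0,0]],[[0,0,15],[0,0,0]],[[0,0,5],[0,0,0]],[[0,0,0],[0,0,0]],[[0,0,0],[0,0,0]]]'

```text
clock: 24.62
position: [397.7, -277.5, 71.3]
tcp_rot: [[0.944, 0.331, -0.0], [0.331, -0.944, -0.0], [-0.0, -0.0, -1.0]]
force: [0.1, -0.2, -0.5]
opening: 54.2
finger_force: 42.5
```

Run:
```python
from h import *
s=get_state(); print(s["position"],yaw(s)); go(398.8,-280.4,18.5)
```

```text
[ 397.70235703 -277.5467769    71.28694816] 19.34
tool d [ 0.1  3.1 52.8]
```

>>> carry_out --plan '[[[0,3,10],[0,0,0]],[[0,0,15],[0,0,0]],[[0,0,12],[0,0,0]],[[0,0,8],[0,0,0]],[[0,0,5],[0,0,0]],[[0,0,2.5],[0,0,0]],[[0,0,0],[0,0,0]],[[0,0,0],[0,0,0]]]'

```text
clock: 25.28
position: [398.8, -280.5, 18.7]
tcp_rot: [[0.943, 0.332, 0.0], [0.332, -0.943, -0.0], [0.0, 0.0, -1.0]]
force: [-0.3, 0.6, -0.7]
opening: 54.4
finger_force: 42.6
```

>>> carry_out --plan '[[[2,0,0],[0,0,0]],[[2,0,0],[0,0,0]],[[1.5,0,0],[0,0,0]],[[1,0,0],[0,0,0]],[[1,0,0],[0,0,0]],[[1,0,0],[0,0,0]],[[0,0,0],[0,0,0]],[[0,0,0],[0,0,0]]]'

```text
clock: 25.95
position: [406.6, -277.6, 18.5]
tcp_rot: [[0.943, 0.332, -0.0], [0.332, -0.943, -0.0], [-0.0, 0.0, -1.0]]
force: [-0.5, -0.5, -0.8]
opening: 54.8
finger_force: 42.6
```

>>> carry_out --plan '[[[1,0,0.8],[0,0,0]],[[1,0,0],[0,0,0]],[[1,0,0],[0,0,0]],[[0,0,0],[0,0,0]],[[0,0,0],[0,0,0]]]'

```text
clock: 26.37
position: [409.4, -276.5, 17.6]
tcp_rot: [[0.943, 0.332, -0.0], [0.332, -0.943, 0.0], [-0.0, -0.0, -1.0]]
force: [-0.5, -0.2, -0.3]
opening: 54.6
finger_force: 42.5
```

Run:
```python
from h import *
wpic('w8'); print(get_state()["force"])
```

```text
26.3667 [ 409.4 -276.5   17.6] yaw 19.42 open 54.634699367441925
[ 0.39569278  0.1600292  -0.92632227]
```

View pics/w8.png

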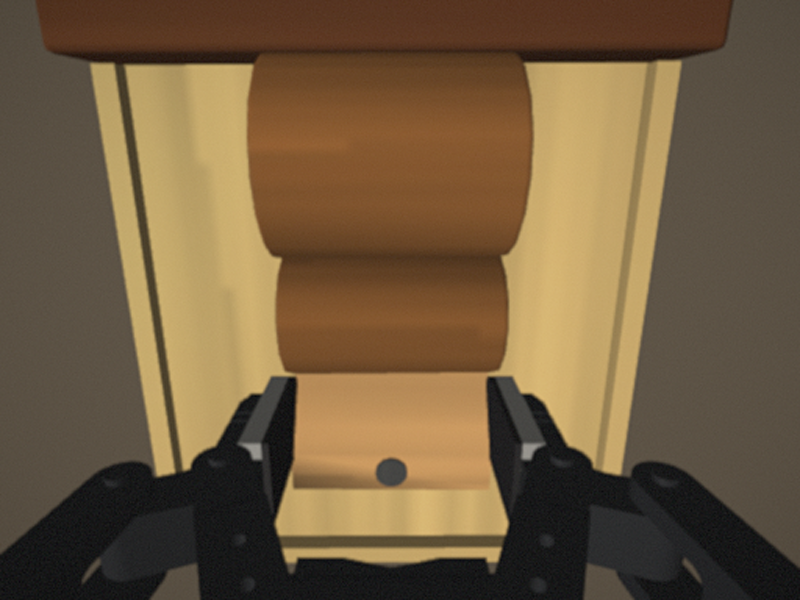

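The wedge is edge-on against the thin roller at row 373, and all three parts of the row touch. Releasing and lifting.

>>> carry_out --plan '[[[0,0,0],[0,0,0]],[[0,0,0],[0,0,0]],[[0,0,0],[0,0,0]],[[0,0,0],[0,0,0]],[[0,0,0],[0,0,0]],[[0,0,0],[0,0,0]]]' --hand 70

```text
clock: 26.92
position: [409.5, -276.6, 17.7]
tcp_rot: [[0.943, 0.332, 0.0], [0.332, -0.943, -0.0], [0.0, 0.0, -1.0]]
force: [-0.6, 0.6, 0.6]
opening: 69.9
finger_force: 0.0
```

>>> carry_out --plan '[[[0,0,-6],[0,0,0]],[[0,0,-14],[0,0,0]],[[0,0,-26],[0,0,0]],[[0,0,-26],[0,0,0]],[[0,0,-26],[0,0,0]],[[0,0,-26],[0,0,0]],[[0,0,-20],[0,0,0]],[[0,0,0],[0,0,0]]]'

```text
clock: 27.58
position: [410.7, -277.4, 165.7]
tcp_rot: [[0.943, 0.332, 0.005], [0.332, -0.943, -0.003], [0.004, 0.005, -1.0]]
force: [0.3, 0.1, 0.3]
opening: 69.6
finger_force: 0.0
```

Run:
```python
from h import *
c=wc('w7')
for p in((132,223),(78,421)): print("orange",ray(c,p,20)[:2])
s=get_state(); print(s["position"],yaw(s)); go(646,192.5,160)
wpic("w9")
```

```text
orange [742.90963922 199.87531347]
orange [643.36262202 288.12980876]
[ 410.68928007 -277.43956593  165.65212039] 19.39
tool d [ 377.9 -365.2    5.4]
27.5833 [ 410.7 -277.4  165.7] yaw 19.39 open 69.62821234853622
```

>>> carry_out --plan '[[[27,-26.1,0],[0,0,0]],[[27,-26.1,0],[0,0,0]],[[27,-26.1,0],[0,0,0]],[[27,-26.1,0],[0,0,0]],[[27,-26.1,0],[0,0,0]],[[27,-26.1,0],[0,0,0]],[[27,-26.1,0],[0,0,0]],[[27,-26.1,0],[0,0,0]],[[27,-26.1,0],[0,0,0]],[[27,-26.1,0],[0,0,0]],[[27,-26.1,0],[0,0,0]],[[27,-26.1,0],[0,0,0]]]' --hand 85

```text
clock: 28.63
position: [610.8, 128.2, 160.5]
tcp_rot: [[0.943, 0.333, -0.002], [0.333, -0.943, -0.001], [-0.002, 0.0, -1.0]]
force: [1.6, 0.0, 0.0]
opening: 85.2
finger_force: 0.0
```

>>> carry_out --plan '[[[27,-26.1,0],[0,0,0]],[[27,-26.1,0],[0,0,0]],[[0,0,0],[0,0,0]],[[0,0,0],[0,0,0]],[[0,0,0],[0,0,0]]]'

```text
clock: 29.05
position: [643.6, 193.0, 160.3]
tcp_rot: [[0.943, 0.333, -0.002], [0.333, -0.943, -0.002], [-0.003, 0.001, -1.0]]
force: [-0.3, -0.1, 0.4]
opening: 84.8
finger_force: 0.0
```

Run:
```python
from h import *
wpic('w10'); c=wc('w10'); go(646,192.5,9)
im=cv2.imread("pics/w10.png")
for z,r in((20,24),(0,24),(20,15)):
  for a in range(0,360,10):
    q=[646+r*np.cos(np.radians(a)),192.5+r*np.sin(np.radians(a)),z]; cv2.circle(im,tuple(int(v) for v in proj(c,q).round()),1,(255,0,0),-1)
cv2.imwrite("pics/w10o.png",im)
```

```text
29.05 [643.6 193.  160.3] yaw 19.43 open 84.79484352304343
tool d [  2.7   0.3 151.7]
```

View pics/w10o.png

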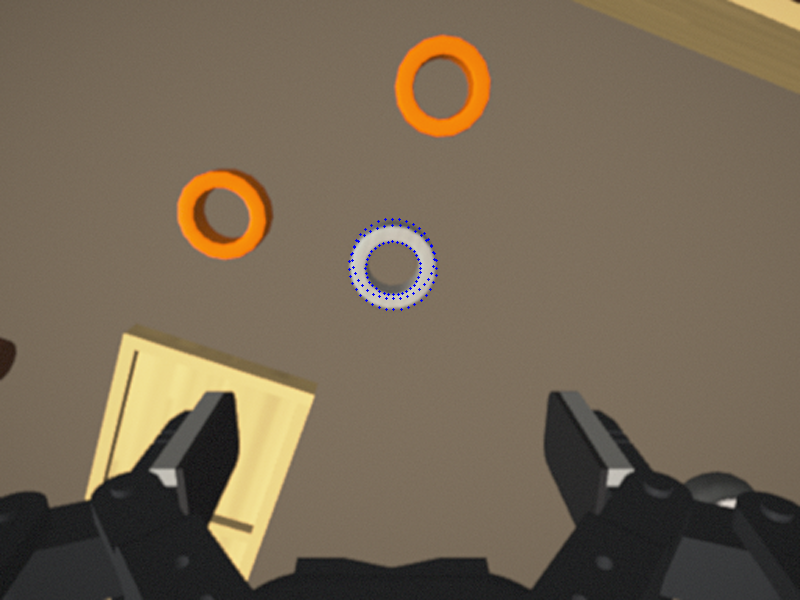

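The overlay fits the collar, with its outline centred at (393,266). Both fingers clear the orange rings.

>>> carry_out --plan '[[[2.5,0.2,10],[0,0,0]],[[0,0,22],[0,0,0]],[[0,0,22],[0,0,0]],[[0,0,22],[0,0,0]],[[0,0,22],[0,0,0]],[[0,0,22],[0,0,0]],[[0,0,16],[0,0,0]],[[0,0,10],[0,0,0]],[[0,0,6],[0,0,0]],[[0,0,2],[0,0,0]],[[0,0,0],[0,0,0]]]'

```text
clock: 30.02
position: [647.0, 193.9, 7.6]
tcp_rot: [[0.943, 0.332, -0.0], [0.332, -0.943, -0.0], [-0.0, 0.0, -1.0]]
force: [-0.4, 0.2, 0.6]
opening: 84.9
finger_force: 0.0
```

>>> carry_out --plan '[[[0,0,0],[0,0,0]],[[0,0,0],[0,0,0]],[[0,0,0],[0,0,0]],[[0,0,0],[0,0,0]],[[0,0,0],[0,0,0]],[[0,0,0],[0,0,0]],[[0,0,0],[0,0,0]],[[0,0,0],[0,0,0]]]' --hand 35 --newtons 60

```text
clock: 30.68
position: [647.4, 194.5, 9.3]
tcp_rot: [[0.943, 0.332, 0.001], [0.332, -0.943, 0.0], [0.002, 0.0, -1.0]]
force: [-1.5, -0.3, 10.2]
opening: 45.2
finger_force: 59.7
```

>>> carry_out --plan '[[[0,0,-10],[0,0,0]],[[0,0,-22],[0,0,0]],[[0,0,-28],[0,0,0]],[[0,0,-28],[0,0,0]],[[0,0,-28],[0,0,0]],[[0,0,-22],[0,0,0]],[[0,0,-10],[0,0,0]],[[0,0,0],[0,0,0]]]'

```text
clock: 31.35
position: [648.1, 194.7, 158.7]
tcp_rot: [[0.943, 0.332, 0.004], [0.332, -0.943, 0.002], [0.005, -0.0, -1.0]]
force: [0.0, 1.0, -0.9]
opening: 45.2
finger_force: 61.7
```

Run:
```python
from h import *
s=get_state(); print(yaw(s)); go(402,272.5,150)
```

```text
19.41
tool d [-206.3 -155.1    7.7]
```

>>> carry_out --plan '[[[-13,-9.7,0],[0,0,0]],[[-25.8,-19.4,0],[0,0,0]],[[-25.8,-19.4,0],[0,0,0]],[[-25.8,-19.4,0],[0,0,0]],[[-25.8,-19.4,0],[0,0,0]],[[-25.8,-19.4,0],[0,0,0]],[[-25.8,-19.4,0],[0,0,0]],[[-25.8,-19.4,0],[0,0,0]],[[-13,-9.7,0],[0,0,0]],[[0,0,0],[0,0,0]]]'

```text
clock: 32.18
position: [395.9, 272.6, 154.5]
tcp_rot: [[0.942, 0.337, -0.004], [0.337, -0.942, -0.002], [-0.004, 0.0, -1.0]]
force: [-0.5, 0.0, -1.5]
opening: 45.4
finger_force: 61.6
```

>>> carry_out --plan '[[[0,0,0],[0,0,6.46]],[[0,0,0],[0,0,6.46]],[[0,0,0],[0,0,6.46]],[[0,0,0],[0,0,0]],[[0,0,0],[0,0,0]],[[0,0,0],[0,0,0]]]'

```text
clock: 32.68
position: [400.5, 271.8, 155.1]
tcp_rot: [[1.0, 0.004, -0.001], [0.004, -1.0, -0.001], [-0.001, 0.001, -1.0]]
force: [0.6, 1.0, -1.4]
opening: 45.3
finger_force: 61.6
```

Run:
```python
from h import *
wpic('w11'); go(402,272.5,50); print(get_state()["joint_pos"],get_state()["force"])
```

```text
32.6833 [400.5 271.8 155.1] yaw 0.24 open 45.33138261406918
tool d [  1.5  -0.7 105.3]
[ -41.35595939   24.75467486    0.64266553  126.91442066   -0.55836447
   28.37291907 -130.08584562] [-0.51015523  0.45945865 -1.63833694]
```

View pics/w11.png

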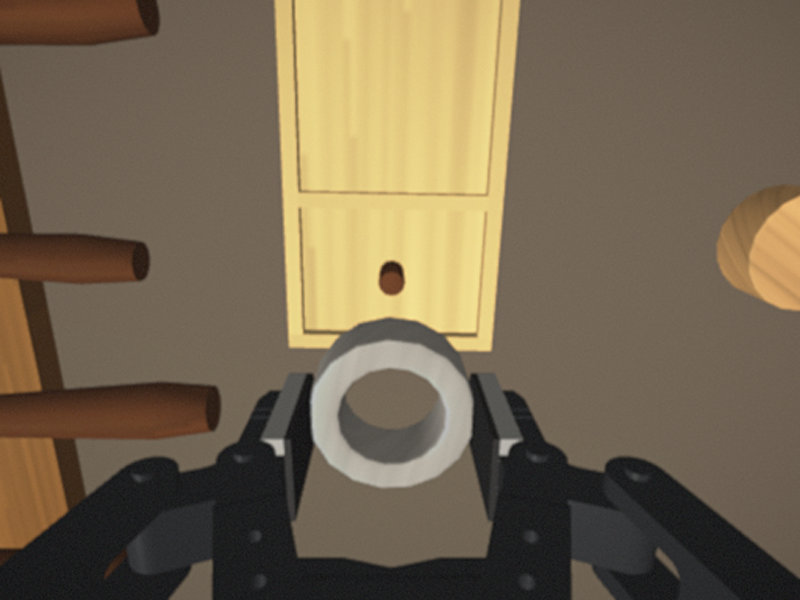

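Run:
```python
from h import *
c=wc('w11')
print("post",ray(c,(391,283),34)[:2],"collar",ray(c,(391.5,413),155.1+10.8)[:2], "w",ray(c,(473,413),165.9)[1]-ray(c,(311,413),165.9)[1])
print("divider left edges",ray(c,(302,193),16)[:2],ray(c,(487,194),16)[:2],"end lip",ray(c,(290,350),16)[:2],ray(c,(492,350),16)[:2], "side outer",ray(c,(275,0),16)[:2],ray(c,(520,0),16)[:2])
```

```text
post [400.18428322 271.13284093] collar [400.54530689 271.01554143] w -45.39538775015103
divider left edges [444.00237493 317.95698167] [443.75674272 220.82524765] end lip [354.66210133 329.13740114] [354.96189078 212.85773227] side outer [534.29151955 326.41610369] [534.646028   210.39966161]
```

>>> carry_out --plan '[[[0,0,10],[0,0,0]],[[0,0,20],[0,0,0]],[[0,0,20],[0,0,0]],[[0,0,20],[0,0,0]],[[0,0,15],[0,0,0]],[[0,0,10],[0,0,0]],[[0,0,5],[0,0,0]],[[0,0,0],[0,0,0]],[[0,0,0],[0,0,0]]]'

```text
clock: 33.48
position: [400.7, 272.1, 55.9]
tcp_rot: [[1.0, 0.001, -0.0], [0.001, -1.0, 0.0], [-0.0, -0.0, -1.0]]
force: [-0.8, -0.4, -0.9]
opening: 45.3
finger_force: 61.6
```

Run:
```python
from h import *
s=get_state(); print(s["position"],yaw(s),s["force"]); go(400.2,271.8,18)
```

```text
[400.65553691 272.06088695  55.88534019] 0.06 [-0.81893729 -0.44780041 -0.92551339]
tool d [-0.5  0.3 37.9]
```

>>> carry_out --plan '[[[-0.4,0.3,8],[0,0,0]],[[0,0,10],[0,0,0]],[[0,0,8],[0,0,0]],[[0,0,6],[0,0,0]],[[0,0,4],[0,0,0]],[[0,0,2],[0,0,0]],[[0,0,0],[0,0,0]],[[0,0,0],[0,0,0]]]'

```text
clock: 34.15
position: [400.1, 271.7, 17.5]
tcp_rot: [[1.0, 0.001, -0.0], [0.001, -1.0, -0.0], [-0.0, 0.0, -1.0]]
force: [-0.3, 0.2, -1.3]
opening: 45.4
finger_force: 61.6
```

>>> carry_out --plan '[[[0,0,0],[0,0,0]],[[0,0,0],[0,0,0]],[[0,0,0],[0,0,0]],[[0,0,0],[0,0,0]],[[0,0,0],[0,0,0]]]' --hand 58

```text
clock: 34.57
position: [400.1, 271.8, 17.8]
tcp_rot: [[1.0, 0.001, 0.0], [0.001, -1.0, 0.0], [0.0, -0.0, -1.0]]
force: [0.0, 0.6, 0.5]
opening: 58.1
finger_force: 0.0
```

>>> carry_out --plan '[[[0,0,-6],[0,0,0]],[[0,0,-14],[0,0,0]],[[0,0,-26],[0,0,0]],[[0,0,-26],[0,0,0]],[[0,0,-26],[0,0,0]],[[0,0,-26],[0,0,0]],[[0,0,-18],[0,0,0]],[[0,0,0],[0,0,0]]]'

```text
clock: 35.23
position: [401.2, 272.5, 163.4]
tcp_rot: [[1.0, 0.0, 0.004], [0.0, -1.0, 0.004], [0.004, -0.004, -1.0]]
force: [-0.2, 0.5, 0.2]
opening: 57.9
finger_force: 0.0
```

Run:
```python
from h import *
wpic('w12'); im=cv2.imread("pics/w12.png"); c=wc('w12')
for z,r in((28,24),):
  for a in range(0,360,15):
    q=[400.2+r*np.cos(np.radians(a)),271.1+r*np.sin(np.radians(a)),z]; cv2.circle(im,tuple(int(v) for v in proj(c,q).round()),1,(255,0,0),-1)
# also earlier shot of the finished row side by side
a=cv2.resize(im[150:450,200:600],(400,300)); b=cv2.imread("pics/w9.png")[150:550,150:650]
cv2.imwrite("pics/m1.png",np.hstack([a,cv2.resize(b,(375,300))]))
s=get_state(); go(418,54,160)
```

```text
35.2333 [401.2 272.5 163.4] yaw 0.01 open 57.868148294709385
tool d [ 17.1 218.2   1.2]
```

View pics/m1.png

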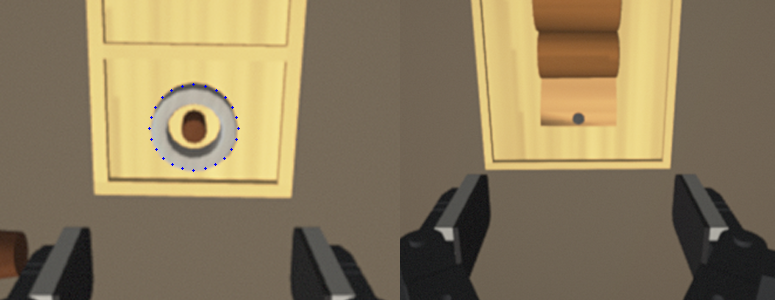

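The collar lies flat round the post and the row is still intact. Now the disc, turning the tool to yaw 97°.

>>> carry_out --plan '[[[0,0,0],[0,0,-6.93]],[[0,0,0],[0,0,-6.93]],[[0,0,0],[0,0,-6.93]],[[0,0,0],[0,0,-6.93]],[[0,0,0],[0,0,-6.93]],[[0,0,0],[0,0,-6.93]],[[0,0,0],[0,0,-6.93]],[[0,0,0],[0,0,-6.93]],[[0,0,0],[0,0,-6.93]],[[0,0,0],[0,0,-6.93]],[[0,0,0],[0,0,-6.93]],[[0,0,0],[0,0,-6.93]]]' --hand 85.4

```text
clock: 36.28
position: [399.5, 271.4, 158.7]
tcp_rot: [[0.112, 0.994, -0.002], [0.994, -0.112, -0.001], [-0.001, -0.002, -1.0]]
force: [0.2, -1.3, 0.2]
opening: 85.5
finger_force: 0.0
```

>>> carry_out --plan '[[[0,0,0],[0,0,-6.93]],[[0,0,0],[0,0,-6.93]],[[-13,-0.6,0],[0,0,0]],[[-27.4,-1.25,0],[0,0,0]],[[-27.4,-1.25,0],[0,0,0]],[[-27.4,-1.25,0],[0,0,0]],[[-27.4,-1.25,0],[0,0,0]],[[-27.4,-1.25,0],[0,0,0]],[[-27.4,-1.25,0],[0,0,0]],[[-27.4,-1.25,0],[0,0,0]],[[-13,-0.6,0],[0,0,0]],[[0,0,0],[0,0,0]]]'

```text
clock: 37.28
position: [415.8, 50.3, 158.9]
tcp_rot: [[-0.114, 0.993, -0.003], [0.993, 0.114, -0.002], [-0.001, -0.003, -1.0]]
force: [-0.3, -0.7, -0.7]
opening: 85.3
finger_force: 0.0
```

Run:
```python
from h import *
wpic('w13'); go(418,54,14); print(get_state()["joint_pos"])
c=wc('w13'); im=cv2.imread("pics/w13.png"); hsv=cv2.cvtColor(im,cv2.COLOR_BGR2HSV)
m=cv2.inRange(hsv,(10,70,150),(28,255,255)); k,l,st,ce=cv2.connectedComponentsWithStats(m)
for i in range(1,k):
    if st[i][4]>3000: print(st[i],ce[i].round(),ray(c,ce[i],30)[:2])
print("expect",proj(c,[418,54,30]))
```

```text
37.2833 [415.8  50.3 158.9] yaw 96.57 open 85.25252075863551
tool d [  1.5   2.2 145.1]
[  6.83834127  22.94691665 -28.66812957 133.06102955  22.98722736
  28.60492143 -33.65964724]
[  335   204   122   125 11814] [396. 267.] [415.89691582  56.75854343]
expect [398.90047369 272.16414274]
```

>>> carry_out --plan '[[[1.5,1.2,10],[0,0,0]],[[0,0,20],[0,0,0]],[[0,0,20],[0,0,0]],[[0,0,20],[0,0,0]],[[0,0,20],[0,0,0]],[[0,0,15],[0,0,0]],[[0,0,8],[0,0,0]],[[0,0,2],[0,0,0]],[[0,0,0],[0,0,0]],[[0,0,0],[0,0,0]]]'

```text
clock: 38.17
position: [417.8, 56.6, 44.8]
tcp_rot: [[-0.123, 0.992, -0.0], [0.992, 0.123, 0.0], [0.0, -0.0, -1.0]]
force: [0.2, -0.5, 0.3]
opening: 85.4
finger_force: 0.0
```

Run:
```python
from h import *
s=get_state(); print(s["position"],yaw(s),s["force"]); go(417.3,54.3,12)
```

```text
[417.81516848  56.63789416  44.83670323] 97.07 [ 0.15331443 -0.47288783  0.31202402]
tool d [-2.3 -0.8 32.8]
```

>>> carry_out --plan '[[[-2,-0.5,6],[0,0,0]],[[0,0,8],[0,0,0]],[[0,0,8],[0,0,0]],[[0,0,7],[0,0,0]],[[0,0,4],[0,0,0]],[[0,0,0],[0,0,0]],[[0,0,0],[0,0,0]]]'

```text
clock: 38.75
position: [417.9, 53.7, 14.2]
tcp_rot: [[-0.122, 0.993, 0.0], [0.993, 0.122, -0.0], [-0.0, 0.0, -1.0]]
force: [0.1, 0.5, -0.8]
opening: 85.4
finger_force: 0.0
```

>>> carry_out --plan '[[[0,0,0],[0,0,0]],[[0,0,0],[0,0,0]],[[0,0,0],[0,0,0]],[[0,0,0],[0,0,0]],[[0,0,0],[0,0,0]],[[0,0,0],[0,0,0]],[[0,0,0],[0,0,0]]]' --hand 50 --newtons 50

```text
clock: 39.33
position: [417.9, 53.7, 14.6]
tcp_rot: [[-0.123, 0.992, 0.001], [0.992, 0.123, -0.001], [-0.001, 0.001, -1.0]]
force: [0.4, 0.4, 11.4]
opening: 62.0
finger_force: 51.3
```

>>> carry_out --plan '[[[0,0,-8],[0,0,0]],[[0,0,-20],[0,0,0]],[[0,0,-24],[0,0,0]],[[0,0,-24],[0,0,0]],[[0,0,-20],[0,0,0]],[[0,0,-8],[0,0,0]],[[0,0,0],[0,0,0]],[[0,0,0],[0,0,0]]]'

```text
clock: 40.0
position: [417.8, 53.5, 118.1]
tcp_rot: [[-0.122, 0.993, 0.001], [0.993, 0.122, -0.001], [-0.001, 0.001, -1.0]]
force: [-0.0, 0.1, -0.6]
opening: 61.6
finger_force: 54.8
```

Run:
```python
from h import *
s=get_state(); print(yaw(s)); go(495.5,271,115)
```

```text
97.0
tool d [206.4 103.6   3. ]
```

>>> carry_out --plan '[[[12.9,6.5,0],[0,0,0]],[[25.8,13,0],[0,0,0]],[[25.8,13,0],[0,0,0]],[[25.8,13,0],[0,0,0]],[[25.8,13,0],[0,0,0]],[[25.8,13,0],[0,0,0]],[[25.8,13,0],[0,0,0]],[[25.8,13,0],[0,0,0]],[[12.9,6.5,0],[0,0,0]],[[0,0,0],[0,0,0]],[[0,0,0],[0,0,0]]]'

```text
clock: 40.92
position: [494.7, 271.3, 116.3]
tcp_rot: [[-0.124, 0.992, -0.002], [0.992, 0.124, -0.002], [-0.002, -0.002, -1.0]]
force: [0.4, 0.4, -0.6]
opening: 61.6
finger_force: 54.8
```

>>> carry_out --plan '[[[0,0,8],[0,0,0]],[[0,0,16],[0,0,0]],[[0,0,16],[0,0,0]],[[0,0,12],[0,0,0]],[[0,0,8],[0,0,0]],[[0,0,0],[0,0,0]],[[0,0,0],[0,0,0]]]'

```text
clock: 41.5
position: [495.2, 270.9, 57.3]
tcp_rot: [[-0.123, 0.992, -0.001], [0.992, 0.123, -0.001], [-0.001, -0.001, -1.0]]
force: [0.4, 0.4, -0.8]
opening: 61.5
finger_force: 54.8
```

Run:
```python
from h import *
s=get_state(); print(s["position"],yaw(s),s["force"],s["opening"]); go(495.5,271,23.5)
```

```text
[495.23240529 270.92278243  57.25530175] 97.05 [ 0.36661228  0.35983208 -0.8270109 ] 61.548903956484516
tool d [ 0.1  0.3 33.8]
```

>>> carry_out --plan '[[[0,0,8],[0,0,0]],[[0,0,10],[0,0,0]],[[0,0,8],[0,0,0]],[[0,0,5],[0,0,0]],[[0,0,3],[0,0,0]],[[0,0,0],[0,0,0]],[[0,0,0],[0,0,0]]]'

```text
clock: 42.08
position: [495.3, 271.5, 23.3]
tcp_rot: [[-0.123, 0.992, -0.001], [0.992, 0.123, -0.001], [-0.001, -0.001, -1.0]]
force: [0.5, -0.1, -0.5]
opening: 61.9
finger_force: 54.8
```

>>> carry_out --plan '[[[0,0,0],[0,0,0]],[[0,0,0],[0,0,0]],[[0,0,0],[0,0,0]],[[0,0,0],[0,0,0]],[[0,0,0],[0,0,0]]]' --hand 71

```text
clock: 42.5
position: [495.5, 271.4, 23.6]
tcp_rot: [[-0.123, 0.992, -0.0], [0.992, 0.123, -0.001], [-0.001, -0.0, -1.0]]
force: [-0.3, 0.0, 0.6]
opening: 70.8
finger_force: 0.0
```

>>> carry_out --plan '[[[0,0,-6],[0,0,0]],[[0,0,-14],[0,0,0]],[[0,0,-26],[0,0,0]],[[0,0,-26],[0,0,0]],[[0,0,-26],[0,0,0]],[[0,0,-26],[0,0,0]],[[0,0,-26],[0,0,0]],[[0,0,-20],[0,0,0]],[[0,0,0],[0,0,0]],[[0,0,0],[0,0,0]]]'

```text
clock: 43.33
position: [496.0, 271.5, 194.9]
tcp_rot: [[-0.122, 0.992, 0.002], [0.992, 0.122, 0.0], [-0.0, 0.002, -1.0]]
force: [-0.0, -0.3, -0.1]
opening: 71.3
finger_force: 0.0
```

Run:
```python
from h import *
wpic('w14'); a=cv2.imread("pics/w14.png"); s=snapshot("scene")[:,:,::-1]
s=cv2.resize(s[60:330,170:460],(400,372),interpolation=cv2.INTER_CUBIC)
o=np.zeros((372,800,3),np.uint8); o[:300,:400]=cv2.resize(a,(400,300)); o[:,400:]=s; cv2.imwrite("pics/f.png",o)
```

```text
43.3333 [496.  271.5 194.9] yaw 97.03 open 71.27088080499682
```

View pics/f.png

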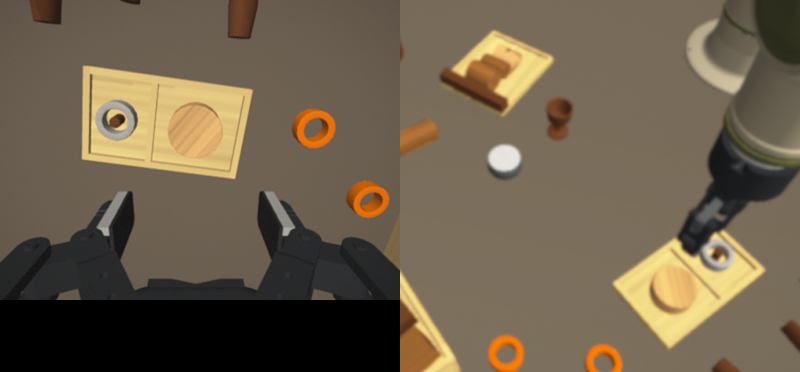

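The disc (195,130) is flat in mid-compartment, the collar (115,120) is on the post, the row is intact, and the cup and blank are untouched. Handing in.

```bash
python3 -c "
from plant import *
print(finish_job())"
```

```text
the job is handed in; nothing more can be done
None
```

I made up both kits and handed the job in at about 43 s of the 120 s allowed; the last pictures showed all five parts in place and the blank and cup not moved, but the hand-in returned no verdict.

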